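# Thread the pointer rod through a sherd gauge stand

### The arm

A 6-joint arm with a two-finger parallel gripper is mounted at the origin on a cart in front of the work surface, level with it; the furniture and walls round the work are solid. World frame = base frame: x ahead of the robot, y to its left, z up, the work surface at z = 0. Lengths are in m, angles in rad, forces in N, time in s.
With the tool pointing down it reaches from about 0.375 to 0.9 m from the base axis. Payload 3.1 kg.
Tool frame: the origin (TCP) lies at the very end of the fingers, on their centre line; the grasp point (between the pads) lies 19 mm behind it; z points along the fingers, y is the direction in which the jaws open and shut (so a half turn about z gives the same grasp; the last joint's range is limited). The gripper opens to 85 mm and grips with 20 to 120 N. Pads are 22 mm wide; open, the fingers measure 114 mm over their backs; the gripper's body (76 mm by 85 mm) begins 54 mm behind the grasp point. The pads swing forward as they close: fully open they stand 13 mm farther back than shut.
Start: joints at [-1.325, 0.527, 1.433, -0, 1.181, -0.178], TCP at [0.258, -0.569, 0.2] pointing down, gripper open.
Joint ranges: [-3.08, 3.08], [-0.75, 2.2], [0.22, 2.44], [-1.43, 4.57], [0, 2.65], [-2.85, 2.85]. Speed limits (rad/s): [2.79, 2.79, 3.14, 3.14, 3.14, 3.14].

### API

Orientations are given as a unit quaternion [x, y, z, w].
In Python, from station import manip gives the robot as it stands.
- The arm moves only by the tool send_rows, never from a script. Its argument "motion" is a list of rows, each an object with "gripper": the finger opening in mm, from 0 to 85.4; "travel": the shift along the tool's x, y, z in mm, a list of three; "rotation": the turn, a rotation vector about the tool's x, y, z in degrees, a list of three. In form: [{"gripper": gripper, "travel": [x, y, z], "rotation": [ax, ay, az]}, ...]. A call has 1 to 12 rows; each row shifts and turns the commanded pose from where the row before left it, along the tool's axes as they then stand; what a row does not reach is not made up. A row lasts 1/12 s, in which the tool goes at most 41.7 mm and 7.16 degrees, less where a joint would pass 70% of its speed; a pose out of reach is approached as far as the arm can. A call is refused whole if a number of a shift passes 41.7 or a number of a turn 7.16, either way. A call with a gripper value outside its range is refused whole. The fingers move at their own pace and stop on an object; "newtons" is the grip in N (left out, the last holds). Time passes only in rows, so rows that do not move let the fingers close. It gives the time, the measured TCP pose, the force and the opening at its end, in the units of the state.
- manip.sense(): the state, without advancing time (a new reading comes with each control period).
- manip.snapshot(name): name is "side" or "top"; returns the picture (420x560x3 uint8, red, green, blue); there is no depth.
- manip.calibration(name): a dict with "fx", "fy", "cx", "cy" (pixels), "k1" (the pictures are not rectified: a ray, as slopes to the right and down, at radius r is drawn at 1 + k1 r^2 times it, then the intrinsics apply), "cam_to_world" (4x4, takes a point from camera to world coordinates). Camera axes: x right, y down, z forward; pixel columns grow to the right and rows downward; lengths in m; the calibration is good to about 2 mm. A picture is of the moment at which its call begins. calibration takes no time and is no camera call.
- manip.sign_off(): hands the job in, once; it reports no verdict.
The state is a dict: "t": time; "q": joint angles; "qd": joint speeds; "tau": joint torques, N m; "tcp_pos": TCP position; "tool_rot": TCP orientation; "force": force on the tool from outside, world axes, zero at the start; "ft_torque": the same for the moment, N m; "finger_gap": opening from 0.0 (shut) to 1.0 (fully open).
Only numpy, scipy, OpenCV 4.12 (cv2) and the standard library are available. Lean on these libraries where they do the work, as an engineer would, in place of code of your own. Each camera call takes 0.05 s, during which the arm holds its last target. There are 200 camera calls.

### The job

A small water pot has been parked on top of the sherd-measuring stand, over its guide hole: lift it off by its bow handle and set it down gently, upright on the table beside the stand. Then take the pointer rod out of its wooden rest and, point down and without forcing it, thread it through the upper and then the lower guide of the stand until the point shows clearly below the lower guide, but without touching the sherd underneath. Finish while still holding the rod there in the gripper (do not let go, it would drop on the sherd), and leave the sherd, the vial and the loupe where they are.

Things in the scene. Friction and masses are not known exactly. Their poses are not given: they have to be found in the camera images.
- stand: Fixed sherd-measuring stand: dark base plate 8 mm thick (x -63 to +87, y +-65 mm in its frame), two posts at its rear (+x), two level aluminium plates with a brass guide bushing each. Origin on the table, on the common vertical axis (z) of both bushings. Upper plate: x -42 to +70, y +-56 mm, top at 128 mm, the highest part. Yaw up to 0.5 rad either way.
- upper_guide (a point): Centre of the mouth of the upper guide bushing, flush with the top of the upper plate, 128 mm above the table. Each bushing is 18 mm long, its bore 14 mm across (rod: 10 mm), flaring to 18 mm or more at the mouth; the upper one's underside is 110 mm above the table.
- lower_guide (a point): Centre of the mouth of the lower guide bushing, 45 mm straight below the upper mouth, 83 mm above the table; same shape, its underside is 65 mm above the table.
- pot: Open steel water pot, 84 mm across the rim and 56 mm high, about 0.25 kg, standing loose on the stand's upper plate at the start. Origin at the centre of its underside, z up; its bow handle spans the rim along the pot's y axis.
- pot_handle (a point): Middle of the pot's bow handle, 100 mm above the pot's underside: a level round wooden sleeve 12 mm thick and 48 mm long along the pot's y axis, 44 mm clear above the rim.
- rest: Wooden rod rest, fixed, 80 x 80 x 46 mm block, origin at the centre of its underside, with one upright blind hole in the middle of its top, 40 mm deep, in which the rod stands at the start.
- rod: Pointer rod, origin at its point (lower end): plain steel rod 10 mm across, 150 mm long, 0.09 kg, tapered to a blunt point over the last 10 mm; its z axis runs up the rod. At the start the rod stands upright in the rest with 110 mm showing above it, the tip 6 mm above the table.
- rod_center (a point): Centre of the rod, half-way along it, 75 mm above the tip.
- rod_top (a point): Centre of the rod's flat upper end, 150 mm above the tip.
- sherd: Loose pottery sherd, 56 x 46 mm and 11 mm thick, lying on the stand's base plate below the guides, its top about 19 mm above the table. Origin at its underside. Not to be touched or moved.
- vial: Bystander: small clear vial with a white cap, 28 mm across, 52 mm high, upright on the table; origin at its underside.
- loupe: Bystander: black stand loupe, 38 mm across, 20 mm high, on the table; origin at its underside.
Mind the look-alikes: they are no part of the job. Several things have the shape of the pot; the one meant has the colours described above.

How it is judged:
By the outcome, as a careful person would: the job done as asked, in the order asked, and still so for the second after the job is handed in, while the arm keeps its last pose, push and grip.
It also fails if it takes over 64 s, if anything falls off the work surface, if the arm or the gripper's body presses on something with over 40 N, if the wrist force passes 120 N, or if a joint passes its speed limit or range.

## Working session

There is one attempt and no reset: what is moved stays moved. The work goes in short steps, Python scripts to look and compute and a tool call to move; the robot and the scene stay as the last step left them, time stands still between calls to the robot, and variables do not carry over. Pictures are saved under pics/ and viewed, about 8 in all and at most 12, crops included, and the job is handed in when it is done.

Besides the shell and the picture viewer there is one more tool, called after ">>>" as name(argument=value, ...) on one line, values as JSON. send_rows: Moves the arm, as the interface text tells. Its arguments: {"type":"object","properties":{"motion":{"type":"array","items":{"type":"object","properties":{"gripper":{"type":"number"},"travel":{"type":"array","items":{"type":"number"}},"rotation":{"type":"array","items":{"type":"number"}}}}},"newtons":{"type":"number"}},"required":["motion"]}

```bash
mkdir -p pics; ls; python3 - <<'E'
from station import manip
import cv2,numpy as np
for n in("side","top"):
    im=manip.snapshot(n); np.save(f"pics/{n}0.npy",im); cv2.imwrite(f"pics/{n}0.png",im[:,:,::-1])
    c=manip.calibration(n); print(n,{k:(np.round(v,4).tolist()) for k,v in c.items()})
s=manip.sense(); print(s)
E
```

```text
pics
side {'fx': 427.8017, 'fy': 427.8017, 'cx': 280.1209, 'cy': 207.1223, 'k1': -0.072, 'cam_to_world': [[-0.8432, -0.2833, 0.4568, 0.1482], [-0.5375, 0.4447, -0.7165, 0.6014], [-0.0002, -0.8497, -0.5272, 0.593], [0.0, 0.0, 0.0, 1.0]]}
top {'fx': 424.3163, 'fy': 424.3163, 'cx': 282.6875, 'cy': 207.5231, 'k1': -0.1332, 'cam_to_world': [[0.0289, -0.9898, 0.1394, 0.3923], [-0.9996, -0.0293, -0.001, 0.0023], [0.005, -0.1393, -0.9902, 1.1898], [0.0, 0.0, 0.0, 1.0]]}
{'t': 0.1, 'q': array([-1.32447964e+00,  5.28400324e-01,  1.43373479e+00, -7.18733934e-06,
        1.18143709e+00, -1.78508466e-01]), 'qd': array([ 0.00184154, -0.0007488 , -0.00220389, -0.00148008,  0.00090661,
        0.00013987]), 'tau': array([-8.45381851e-05, -4.43304527e+01, -1.78587377e+01, -1.18114808e-04,
        3.89904308e-03,  1.95861247e-05]), 'tcp_pos': array([ 0.25744868, -0.56875012,  0.19882741]), 'tool_rot': array([ 9.77524376e-01,  2.10820098e-01, -3.68724308e-05, -9.89093190e-04]), 'force': array([-0.03670628, -0.91433593,  0.61610692]), 'ft_torque': array([-0.01994977, -0.03730243, -0.03177023]), 'finger_gap': 1.0019432935602488}
```

View pics/top0.png

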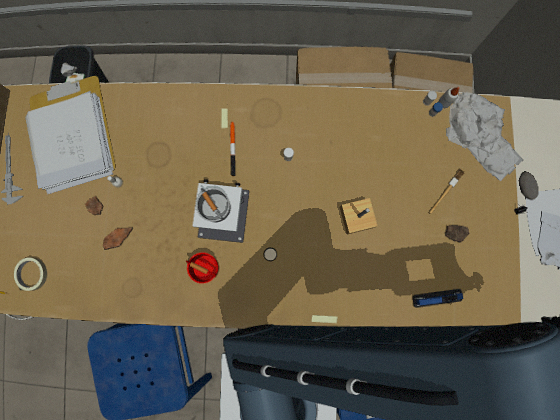

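View pics/side0.png

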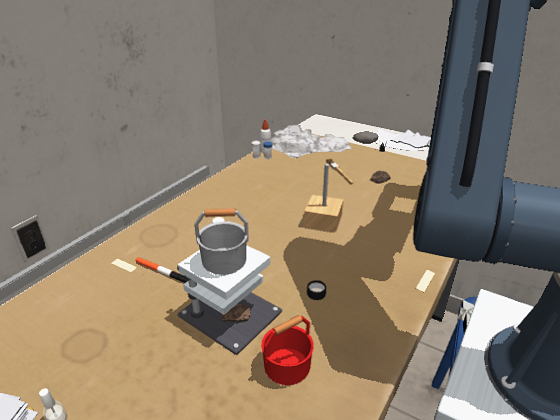

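The top view shows the steel pot at (213,204) on the stand, the red decoy at (203,268), the rest and rod at (358,214), the loupe at (270,254) and the vial at (288,153). The side view shows the pot handle at (220,212), the rod top at (327,163) and the rest at (324,208).

```bash
cat > h.py <<'E'
from station import manip
import cv2,numpy as np
def ray(n,p):
    c=manip.calibration(n); K=np.array([[c['fx'],0,c['cx']],[0,c['fy'],c['cy']],[0,0,1.]])
    u=cv2.undistortPoints(np.array([[p]],float),K,np.array([c['k1'],0,0,0,0]))[0,0]
    T=c['cam_to_world']; d=T[:3,:3]@[u[0],u[1],1]; return T[:3,3],d/np.linalg.norm(d)
def plane(n,p,z):
    o,d=ray(n,p); return (o+d*(z-o[2])/d[2])
def tri(ps,pt):
    (a,u),(b,v)=ray("side",ps),ray("top",pt)
    s=np.linalg.lstsq(np.c_[u,-v],b-a,rcond=None)[0]
    P,Q=a+u*s[0],b+v*s[1]; return (P+Q)/2,np.linalg.norm(P-Q)
def proj(n,X):
    c=manip.calibration(n); T=np.linalg.inv(c['cam_to_world']); x=T[:3,:3]@np.array(X,float)+T[:3,3]
    s=x[:2]/x[2]; s=s*(1+c['k1']*(s@s)); return np.array([c['fx']*s[0]+c['cx'],c['fy']*s[1]+c['cy']])
def blobs(mask,roi,mn=6):
    x0,y0,x1,y1=roi; m=np.zeros_like(mask,np.uint8); m[y0:y1,x0:x1]=mask[y0:y1,x0:x1]
    for c in cv2.findContours(m,cv2.RETR_EXTERNAL,cv2.CHAIN_APPROX_NONE)[0]:
        if len(c)>=mn:
            r=cv2.minAreaRect(c); print(len(c),np.round(r[0],1),np.round(cv2.boxPoints(r),1).tolist(),np.round(r[2],1))
def shot(n,tag): 
    im=manip.snapshot(n); np.save(f"pics/{n}{tag}.npy",im); return im
def crop(im,roi,f,name):
    x0,y0,x1,y1=roi; cv2.imwrite("pics/"+name,cv2.resize(im[y0:y1,x0:x1,::-1],None,fx=f,fy=f,interpolation=cv2.INTER_CUBIC))
E
python3 - <<'E'
from h import *
T=np.load("pics/top0.npy");S=np.load("pics/side0.npy")
def hsv(i): return cv2.cvtColor(i,cv2.COLOR_RGB2HSV)
for n,I,R in(("top",T,(195,182,232,222)),("side",S,(195,203,245,220))):
    h=hsv(I); print(n,"handle"); blobs((h[...,0]<16)&(h[...,1]>130)&(h[...,2]>90),R)
h=hsv(T); print("plate"); blobs((h[...,1]<40)&(h[...,2]>170),(185,175,250,235)); blobs((h[...,1]<40)&(h[...,2]>170),(275,140,300,165))
a=cv2.resize(T[170:290,170:290],(400,400),interpolation=cv2.INTER_CUBIC); b=cv2.resize(T[180:240,330:390],(400,400),interpolation=cv2.INTER_CUBIC)
cv2.imwrite("pics/c0.png",np.hstack([a,b])[:,:,::-1])
E
```

```text
top handle
40 [208.9 201.2] [[201.60000610351562, 194.10000610351562], [205.6999969482422, 191.60000610351562], [216.1999969482422, 208.3000030517578], [212.0, 210.89999389648438]] 58.0
side handle
70 [219.5 212. ] [[204.8000030517578, 209.0], [234.0, 208.0], [234.1999969482422, 215.0], [205.0, 216.10000610351562]] 87.9
plate
246 [216.6 206.4] [[192.60000610351562, 225.60000610351562], [197.39999389648438, 182.39999389648438], [240.60000610351562, 187.1999969482422], [235.8000030517578, 230.39999389648438]] 6.3
24 [288. 152.] [[284.0, 148.0], [292.0, 148.0], [292.0, 156.0], [284.0, 156.0]] 90.0
```

View pics/c0.png

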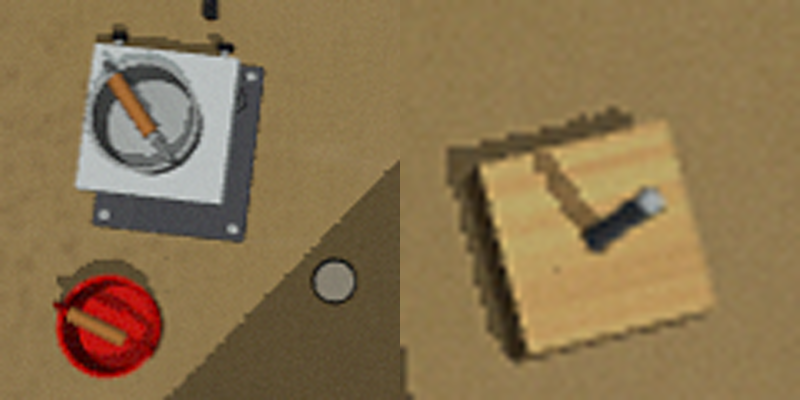

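```bash
python3 - <<'E'
from h import *
r=lambda v:np.round(v,4).tolist()
P,e=tri((219.5,212),(208.9,201.2)); print("handle",r(P),e)
# handle dir
A=plane("top",(203.6,192.8),P[2]);B=plane("top",(214.1,209.6),P[2]); d=B-A; print("dir deg",np.degrees(np.arctan2(d[1],d[0])),np.linalg.norm(d))
q=[np.array(p)/3.3333+169.65 for p in((97,42),(240,57),(222,203),(77,188))]
W=np.array([plane("top",p,.128) for p in q]); print("plate",r(W))
w=(W[0]+W[1]-W[2]-W[3])/2; l=(W[0]+W[3]-W[1]-W[2])/2; print("sizes",np.linalg.norm(w),np.linalg.norm(l),"yaw",np.degrees(np.arctan2(w[1],w[0])),np.degrees(np.arctan2(-l[0],l[1])))
c=W.mean(0);u=w/np.linalg.norm(w);print("guide",r(c-u*.014))
t=np.array([251,201])/6.6667+[329.6,179.6]; print("rodtop z.156",r(plane("top",t,.156)))
print("tri rodtop",tri((327.5,161),t))
k=[np.array(p)/6.6667+[329.6,179.6] for p in((80,168),(268,120),(315,305),(125,355))]
R=np.array([plane("top",p,.046) for p in k]);print("rest",r(R.mean(0)),r(R), np.linalg.norm(R[0]-R[1]))
print("vial",r(plane("top",(288,152.5),.052)),"loupe",r(plane("top",np.array((334,281))/3.333+169.65,.02)),"red",r(plane("top",np.array((108,326))/3.333+169.65,.056)))
S=manip.sense();print(S['tcp_pos'])
E
```

```text
handle [0.537, 0.1711, 0.2291] 0.0006597335566267803
dir deg -145.43618409915783 0.04655353903853131
plate [[0.6008, 0.218, 0.128], [0.5922, 0.1073, 0.128], [0.48, 0.1161, 0.128], [0.4879, 0.2269, 0.128]]
sizes 0.11288013875842373 0.11102117771064321 yaw -4.507084839943706 -4.272434559388849
guide [0.5263, 0.1682, 0.128]
rodtop z.156 [0.5385, -0.208, 0.156]
tri rodtop (array([ 0.53586906, -0.20660518,  0.16575902]), np.float64(0.002774541368444025))
rest [0.5387, -0.2082, 0.046] [[0.5657, -0.1596, 0.046], [0.588, -0.2375, 0.046], [0.5119, -0.257, 0.046], [0.4893, -0.1788, 0.046]] 0.08104192647612236
vial [0.7065, -0.0091, 0.052] loupe [0.4273, 0.0326, 0.02] red [0.3845, 0.2112, 0.056]
[ 0.25744868 -0.56875012  0.19882741]
```

>>> send_rows(motion=[{"gripper": 50, "travel": [0, 0, -40], "rotation": [0, 0, -5.15]}, {"gripper": 50, "travel": [0, 0, -40], "rotation": [0, 0, -5.15]}, {"gripper": 50, "travel": [0, 0, -40], "rotation": [0, 0, 0]}, {"gripper": 50, "travel": [29.6, -20.5, 0], "rotation": [0, 0, 0]}, {"gripper": 50, "travel": [29.6, -20.5, 0], "rotation": [0, 0, 0]}, {"gripper": 50, "travel": [29.6, -20.5, 0], "rotation": [0, 0, 0]}, {"gripper": 50, "travel": [29.6, -20.5, 0], "rotation": [0, 0, 0]}, {"gripper": 50, "travel": [29.6, -20.5, 0], "rotation": [0, 0, 0]}, {"gripper": 50, "travel": [29.6, -20.5, 0], "rotation": [0, 0, 0]}, {"gripper": 50, "travel": [29.6, -20.5, 0], "rotation": [0, 0, 0]}, {"gripper": 50, "travel": [29.6, -20.5, 0], "rotation": [0, 0, 0]}, {"gripper": 50, "travel": [29.6, -20.5, 0], "rotation": [0, 0, 0]}], newtons=40)

```text
t: 1.1
tcp_pos: [0.3719, -0.2642, 0.3194]
tool_rot: [0.955, 0.297, -0.0, -0.0]
force: [0.9, 0.4, 0.7]
finger_gap: 0.586
```

>>> send_rows(motion=[{"gripper": 50, "travel": [29.6, -20.5, 0], "rotation": [0, 0, 0]}, {"gripper": 50, "travel": [29.6, -20.5, 0], "rotation": [0, 0, 0]}, {"gripper": 50, "travel": [29.6, -20.5, 0], "rotation": [0, 0, 0]}, {"gripper": 50, "travel": [29.6, -20.5, 0], "rotation": [0, 0, 0]}, {"gripper": 50, "travel": [29.6, -20.5, 0], "rotation": [0, 0, 0]}, {"gripper": 50, "travel": [29.6, -20.5, 0], "rotation": [0, 0, 0]}, {"gripper": 50, "travel": [29.6, -20.5, 0], "rotation": [0, 0, 0]}, {"gripper": 50, "travel": [29.6, -20.5, 0], "rotation": [0, 0, 0]}, {"gripper": 50, "travel": [29.6, -20.5, 0], "rotation": [0, 0, 0]}, {"gripper": 50, "travel": [29.6, -20.5, 0], "rotation": [0, 0, 0]}, {"gripper": 50, "travel": [0, 0, 0], "rotation": [0, 0, 0]}, {"gripper": 50, "travel": [0, 0, 0], "rotation": [0, 0, 0]}])

```text
t: 2.1
tcp_pos: [0.4987, 0.0723, 0.3191]
tool_rot: [0.954, 0.3, -0.001, -0.0]
force: [-0.3, -0.2, -0.4]
finger_gap: 0.585
```

>>> send_rows(motion=[{"gripper": 50, "travel": [29.2, -19.9, 0], "rotation": [0, 0, 0]}, {"gripper": 50, "travel": [29.2, -19.9, 0], "rotation": [0, 0, 0]}, {"gripper": 50, "travel": [29.2, -19.9, 0], "rotation": [0, 0, 0]}, {"gripper": 50, "travel": [0, 0, 0], "rotation": [0, 0, 0]}, {"gripper": 50, "travel": [0, 0, 25], "rotation": [0, 0, 0]}, {"gripper": 50, "travel": [0, 0, 25], "rotation": [0, 0, 0]}, {"gripper": 50, "travel": [0, 0, 0], "rotation": [0, 0, 0]}])

```text
t: 2.68
tcp_pos: [0.5331, 0.1674, 0.2649]
tool_rot: [0.955, 0.297, -0.006, -0.001]
force: [-1.1, 0.3, -0.9]
finger_gap: 0.585
```

```bash
python3 - <<'E'
from h import *
s=manip.sense(); print(s['tcp_pos'],s['force'])
a=shot("side",1);b=shot("top",1)
f=lambda i,x,y:cv2.resize(i[y:y+130,x:x+130],(400,400),interpolation=cv2.INTER_CUBIC)
cv2.imwrite("pics/c1.png",np.hstack([f(a,155,150),f(b,150,130)])[:,:,::-1])
for n in("side","top"):print(n,proj(n,s['tcp_pos']),proj(n,[.537,.171,.228]))
E
```

```text
[0.53308192 0.16744153 0.26493266] [-1.06313743  0.2941675  -0.89307627]
side [221.03612879 192.05872615] [219.38598059 212.53100821]
top [207.84431635 200.62165615] [209.11246352 201.38969455]
```

View pics/c1.png

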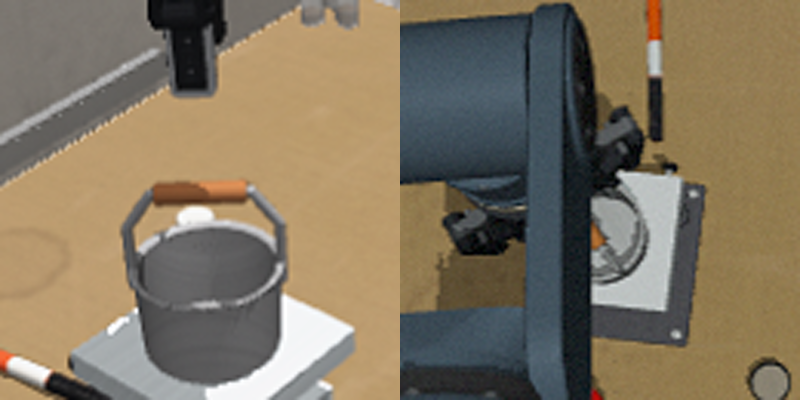

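The crop shows the fingers centred over the sleeve: tip at side pixel (218,182), handle at (220,213). Next I descend and grip.

>>> send_rows(motion=[{"gripper": 50, "travel": [5, -0.7, 14], "rotation": [0, 0, 0]}, {"gripper": 50, "travel": [0, 0, 14], "rotation": [0, 0, 0]}, {"gripper": 50, "travel": [0, 0, 14], "rotation": [0, 0, 0]}, {"gripper": 50, "travel": [0, 0, 14], "rotation": [0, 0, 0]}, {"gripper": 50, "travel": [0, 0, 0], "rotation": [0, 0, 0]}, {"gripper": 5, "travel": [0, 0, 0], "rotation": [0, 0, 0]}, {"gripper": 5, "travel": [0, 0, 0], "rotation": [0, 0, 0]}, {"gripper": 5, "travel": [0, 0, 0], "rotation": [0, 0, 0]}, {"gripper": 5, "travel": [0, 0, 0], "rotation": [0, 0, 0]}, {"gripper": 5, "travel": [0, 0, 0], "rotation": [0, 0, 0]}, {"gripper": 5, "travel": [0, 0, 0], "rotation": [0, 0, 0]}], newtons=40)

```text
t: 3.7
tcp_pos: [0.541, 0.1731, 0.2143]
tool_rot: [0.955, 0.298, 0.0, 0.0]
force: [-1.2, 0.2, -0.3]
finger_gap: 0.056
```

```bash
python3 - <<'E'
from h import *
s=manip.sense(); print(s['tcp_pos'],s['force'],s['finger_gap'])
a=shot("side",2);b=shot("top",2)
f=lambda i,x,y:cv2.resize(i[y:y+130,x:x+130],(400,400),interpolation=cv2.INTER_CUBIC)
cv2.imwrite("pics/c2.png",np.hstack([f(a,155,150),f(b,150,130)])[:,:,::-1])
E
```

```text
[0.54103316 0.17309251 0.21426788] [-1.16435353  0.23309357 -0.28525693] 0.056292172784872245
```

View pics/c2.png

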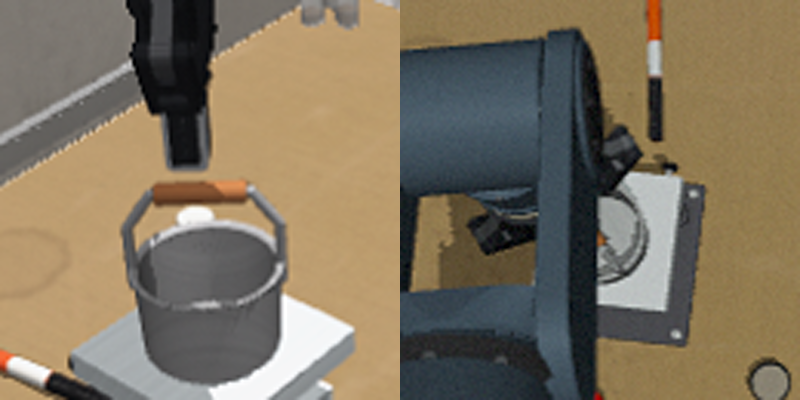

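```bash
python3 - <<'E'
from h import *
s=manip.sense(); X=s['tcp_pos'];print(s['q'])
for z in(.214,.224,.234,.244,.254,.3,.34,.38):print(z,proj("side",[X[0],X[1],z]).round(1),proj("top",[X[0],X[1],z]).round(1))
for z in(.28,.32,.36):print("knuckle mid",z,plane("top",(202.6,191.7),z).round(3))
print("tip z if at", [ (z,plane("side",(215.8,205),z).round(3).tolist()) for z in(.214,.23,.24,.25)])
E
```

```text
[ 1.12997904e-01  4.33655638e-01  1.56242356e+00 -1.94830448e-05
  1.14516775e+00  1.07914898e+00]
0.214 [217.4 219.8] [209.3 200.7]
0.224 [216.9 214.5] [208.6 200. ]
0.234 [216.4 209.2] [207.9 199.3]
0.244 [215.9 203.8] [207.1 198.6]
0.254 [215.4 198.3] [206.4 197.9]
0.3 [212.9 172. ] [202.7 194.4]
0.34 [210.7 147.4] [199.1 191.1]
0.38 [208.4 121.3] [195.2 187.4]
knuckle mid 0.28 [0.55  0.177 0.28 ]
knuckle mid 0.32 [0.543 0.17  0.32 ]
knuckle mid 0.36 [0.536 0.162 0.36 ]
tip z if at [(0.214, [0.572, 0.139, 0.214]), (0.23, [0.554, 0.159, 0.23]), (0.24, [0.543, 0.171, 0.24]), (0.25, [0.532, 0.183, 0.25])]
```

The fingers closed on nothing. In the side picture their tips are at (216,205), about 26 mm higher than the reported TCP z, so the real tip stayed above the handle. The lateral position agrees. I'll open, go 28 mm lower (there is room under either reading) and grip again.

>>> send_rows(motion=[{"gripper": 50, "travel": [-4, 0, -12], "rotation": [0, 0, 0]}, {"gripper": 50, "travel": [0, 0, 0], "rotation": [0, 0, 0]}, {"gripper": 50, "travel": [0, 0, 0], "rotation": [0, 0, 0]}, {"gripper": 50, "travel": [0, 0, 0], "rotation": [0, 0, 0]}, {"gripper": 50, "travel": [0, 0, 0], "rotation": [0, 0, 0]}, {"gripper": 50, "travel": [0, 0, 10], "rotation": [0, 0, 0]}, {"gripper": 50, "travel": [0, 0, 10], "rotation": [0, 0, 0]}, {"gripper": 50, "travel": [0, 0, 10], "rotation": [0, 0, 0]}, {"gripper": 50, "travel": [0, 0, 10], "rotation": [0, 0, 0]}, {"gripper": 50, "travel": [0, 0, 0], "rotation": [0, 0, 0]}])

```text
t: 4.63
tcp_pos: [0.5353, 0.1705, 0.1825]
tool_rot: [0.955, 0.298, -0.003, -0.001]
force: [-0.3, -0.2, -0.0]
finger_gap: 0.583
```

>>> send_rows(motion=[{"gripper": 5, "travel": [0, 0, 0], "rotation": [0, 0, 0]}, {"gripper": 5, "travel": [0, 0, 0], "rotation": [0, 0, 0]}, {"gripper": 5, "travel": [0, 0, 0], "rotation": [0, 0, 0]}, {"gripper": 5, "travel": [0, 0, 0], "rotation": [0, 0, 0]}, {"gripper": 5, "travel": [0, 0, 0], "rotation": [0, 0, 0]}, {"gripper": 5, "travel": [0, 0, 0], "rotation": [0, 0, 0]}], newtons=40)

```text
t: 5.13
tcp_pos: [0.5378, 0.1709, 0.1862]
tool_rot: [0.955, 0.298, 0.001, 0.0]
force: [0.3, 0.3, 0.4]
finger_gap: 0.12
```

```bash
python3 - <<'E'
from h import *
s=manip.sense(); print(s['tcp_pos'],s['force'],s['finger_gap'])
a=shot("side",3);f=lambda i,x,y:cv2.resize(i[y:y+130,x:x+130],(400,400),interpolation=cv2.INTER_CUBIC)
cv2.imwrite("pics/c3.png",f(a,155,150)[:,:,::-1])
E
```

```text
[0.53778824 0.17088093 0.18617945] [0.34329696 0.30482575 0.35657123] 0.12000982898790759
```

View pics/c3.png

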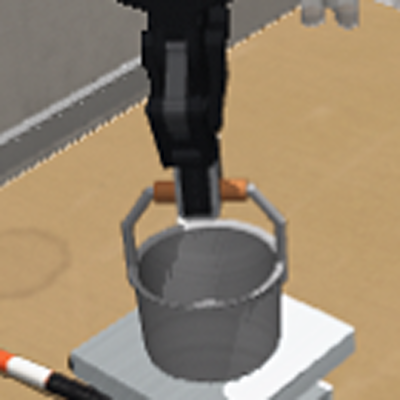

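Gripped: the gap is 10–12 mm on the sleeve, and the tip at about (219,221) confirms the 26 mm z offset. Next I lift and carry the pot to about (0.57, -0.02).

>>> send_rows(motion=[{"gripper": 5, "travel": [0, 0, -4], "rotation": [0, 0, 0]}, {"gripper": 5, "travel": [0, 0, -10], "rotation": [0, 0, 0]}, {"gripper": 5, "travel": [0, 0, -14], "rotation": [0, 0, 0]}, {"gripper": 5, "travel": [0, 0, -12], "rotation": [0, 0, 0]}, {"gripper": 5, "travel": [0, 0, -4], "rotation": [0, 0, 0]}, {"gripper": 5, "travel": [-3, 6, 0], "rotation": [0, 0, 0]}, {"gripper": 5, "travel": [-6, 12, 0], "rotation": [0, 0, 0]}, {"gripper": 5, "travel": [-9, 19, 0], "rotation": [0, 0, 0]}, {"gripper": 5, "travel": [-10, 22, 0], "rotation": [0, 0, 0]}, {"gripper": 5, "travel": [-10, 22, 0], "rotation": [0, 0, 0]}, {"gripper": 5, "travel": [-10, 22, 0], "rotation": [0, 0, 0]}, {"gripper": 5, "travel": [-10, 22, 0], "rotation": [0, 0, 0]}])

```text
t: 6.18
tcp_pos: [0.56, 0.0326, 0.2287]
tool_rot: [0.955, 0.297, -0.001, -0.0]
force: [0.3, 0.3, -1.6]
finger_gap: 0.116
```

>>> send_rows(motion=[{"gripper": 5, "travel": [-10, 22, 0], "rotation": [0, 0, 0]}, {"gripper": 5, "travel": [-7, 15, 0], "rotation": [0, 0, 0]}, {"gripper": 5, "travel": [-5, 9, 0], "rotation": [0, 0, 0]}, {"gripper": 5, "travel": [-2, 4, 0], "rotation": [0, 0, 0]}, {"gripper": 5, "travel": [0, 0, 0], "rotation": [0, 0, 0]}, {"gripper": 5, "travel": [0, 0, 10], "rotation": [0, 0, 0]}, {"gripper": 5, "travel": [0, 0, 20], "rotation": [0, 0, 0]}, {"gripper": 5, "travel": [0, 0, 30], "rotation": [0, 0, 0]}, {"gripper": 5, "travel": [0, 0, 30], "rotation": [0, 0, 0]}, {"gripper": 5, "travel": [0, 0, 30], "rotation": [0, 0, 0]}, {"gripper": 5, "travel": [0, 0, 20], "rotation": [0, 0, 0]}, {"gripper": 5, "travel": [0, 0, 8], "rotation": [0, 0, 0]}])

```text
t: 7.18
tcp_pos: [0.5662, -0.0178, 0.0779]
tool_rot: [0.954, 0.299, -0.003, -0.002]
force: [-0.2, 0.0, -2.5]
finger_gap: 0.121
```

>>> send_rows(motion=[{"gripper": 5, "travel": [0, 0, 4], "rotation": [0, 0, 0]}, {"gripper": 5, "travel": [0, 0, 0], "rotation": [0, 0, 0]}, {"gripper": 5, "travel": [0, 0, 0], "rotation": [0, 0, 0]}])

```text
t: 7.43
tcp_pos: [0.5704, -0.0195, 0.0786]
tool_rot: [0.955, 0.298, 0.001, 0.0]
force: [0.3, -0.4, -2.2]
finger_gap: 0.121
```

>>> send_rows(motion=[{"gripper": 5, "travel": [0, 0, 6], "rotation": [0, 0, 0]}, {"gripper": 5, "travel": [0, 0, 5], "rotation": [0, 0, 0]}, {"gripper": 5, "travel": [0, 0, 3], "rotation": [0, 0, 0]}, {"gripper": 5, "travel": [0, 0, 2], "rotation": [0, 0, 0]}, {"gripper": 5, "travel": [0, 0, 0], "rotation": [0, 0, 0]}])

```text
t: 7.85
tcp_pos: [0.5692, -0.0198, 0.0614]
tool_rot: [0.955, 0.298, -0.0, -0.0]
force: [-0.6, -0.1, -1.3]
finger_gap: 0.123
```

```bash
python3 - <<'E'
from h import *
s=manip.sense(); print(s['tcp_pos'],s['force'],s['finger_gap'])
a=shot("side",4);b=shot("top",4)
f=lambda i,x,y:cv2.resize(i[y:y+130,x:x+130],(400,400),interpolation=cv2.INTER_CUBIC)
cv2.imwrite("pics/c4.png",np.hstack([f(a,240,170),f(b,175,150)])[:,:,::-1])
print(proj("side",[.57,-.02,0]),proj("side",[.57,-.02,.1]))
E
```

```text
[ 0.56918113 -0.0198234   0.06137604] [-0.61661695 -0.09602097 -1.2933147 ] 0.12325835843353264
[270.4213609  255.69833052] [269.83298365 218.11336143]
```

View pics/c4.png

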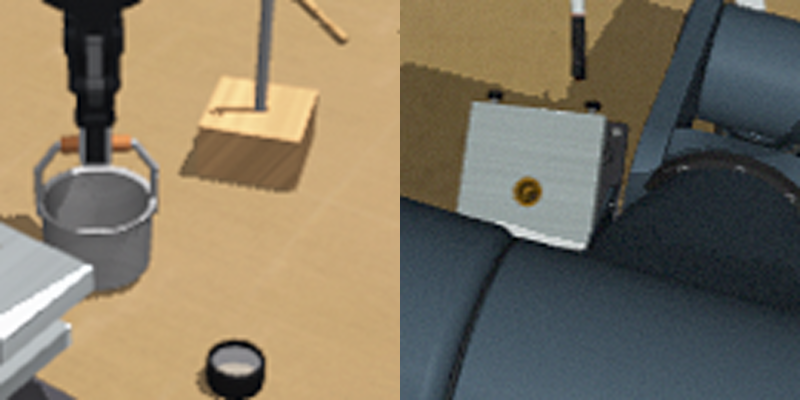

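The top view now shows the brass guide at about (216.4, 212) and the side view shows the pot hanging upright just above the table. I'll lower it in millimetre steps.

>>> send_rows(motion=[{"gripper": 5, "travel": [0, 0, 1.5], "rotation": [0, 0, 0]}, {"gripper": 5, "travel": [0, 0, 1], "rotation": [0, 0, 0]}, {"gripper": 5, "travel": [0, 0, 1], "rotation": [0, 0, 0]}, {"gripper": 5, "travel": [0, 0, 0], "rotation": [0, 0, 0]}, {"gripper": 5, "travel": [0, 0, 0], "rotation": [0, 0, 0]}])

```text
t: 8.37
tcp_pos: [0.5695, -0.0198, 0.0582]
tool_rot: [0.955, 0.298, 0.0, 0.0]
force: [0.3, -0.0, -1.0]
finger_gap: 0.119
```

```bash
python3 - <<'E'
from h import *
b=np.load("pics/top4.npy");h=cv2.cvtColor(b,cv2.COLOR_RGB2HSV)
m=(h[...,1]>90)&(h[...,0]<30); blobs(m,(205,200,228,224),5)
for p in((216.4,211.9),):print(plane("top",p,.128))
E
```

```text
24 [216. 212.] [[212.0, 208.0], [220.0, 208.0], [220.0, 216.0], [212.0, 216.0]] 90.0
[0.52570324 0.16855362 0.128     ]
```

>>> send_rows(motion=[{"gripper": 5, "travel": [0, 0, 1], "rotation": [0, 0, 0]}, {"gripper": 5, "travel": [0, 0, 0.5], "rotation": [0, 0, 0]}, {"gripper": 5, "travel": [0, 0, 0], "rotation": [0, 0, 0]}, {"gripper": 5, "travel": [0, 0, 0], "rotation": [0, 0, 0]}])

```text
t: 8.7
tcp_pos: [0.5695, -0.0195, 0.058]
tool_rot: [0.955, 0.298, 0.0, -0.0]
force: [-2.2, 0.8, 6.7]
finger_gap: 0.116
```

>>> send_rows(motion=[{"gripper": 40, "travel": [0, 0, -0.5], "rotation": [0, 0, 0]}, {"gripper": 40, "travel": [0, 0, 0], "rotation": [0, 0, 0]}, {"gripper": 40, "travel": [0, 0, 0], "rotation": [0, 0, 0]}, {"gripper": 40, "travel": [0, 0, 0], "rotation": [0, 0, 0]}, {"gripper": 40, "travel": [0, 0, 0], "rotation": [0, 0, 0]}, {"gripper": 40, "travel": [0, 0, -10], "rotation": [0, 0, 0]}, {"gripper": 40, "travel": [0, 0, -20], "rotation": [0, 0, 0]}, {"gripper": 40, "travel": [0, 0, -30], "rotation": [0, 0, 0]}, {"gripper": 50, "travel": [0, 0, -35], "rotation": [0, 0, 0]}, {"gripper": 50, "travel": [0, 0, -35], "rotation": [0, 0, 0]}, {"gripper": 50, "travel": [0, 0, -20], "rotation": [0, 0, 0]}])

```text
t: 9.62
tcp_pos: [0.5713, -0.0201, 0.2119]
tool_rot: [0.955, 0.298, 0.003, 0.002]
force: [0.9, 0.2, -0.5]
finger_gap: 0.588
```

>>> send_rows(motion=[{"gripper": 50, "travel": [-10, 10, 0], "rotation": [0, 0, 0]}, {"gripper": 50, "travel": [-21, 22, 0], "rotation": [0, 0, 0]}, {"gripper": 50, "travel": [-24, 25, 0], "rotation": [0, 0, 0]}, {"gripper": 50, "travel": [-24, 25, 0], "rotation": [0, 0, 0]}, {"gripper": 50, "travel": [-24, 25, 0], "rotation": [0, 0, 0]}, {"gripper": 50, "travel": [-20, 20, 0], "rotation": [0, 0, 0]}, {"gripper": 50, "travel": [-10, 10, 0], "rotation": [0, 0, 0]}, {"gripper": 50, "travel": [0, 0, 0], "rotation": [0, 0, 0]}, {"gripper": 50, "travel": [0, 0, 0], "rotation": [0, 0, 0]}])

```text
t: 10.37
tcp_pos: [0.5377, -0.208, 0.2074]
tool_rot: [0.955, 0.297, 0.0, -0.0]
force: [0.3, 1.1, -0.3]
finger_gap: 0.59
```

```bash
python3 - <<'E'
from h import *
s=manip.sense(); print(s['tcp_pos'],s['force'],s['finger_gap'])
a=shot("side",5);b=shot("top",5)
f=lambda i,x,y:cv2.resize(i[y:y+130,x:x+130],(400,400),interpolation=cv2.INTER_CUBIC)
cv2.imwrite("pics/c5.png",np.hstack([f(a,240,130),f(b,205,140)])[:,:,::-1])
X=s['tcp_pos'];print(proj("side",X+[0,0,.026]),proj("side",[.5385,-.208,.156]))
print("guide",plane("top",(216,212),.128))
E
```

```text
[ 0.53773885 -0.20796306  0.20739411] [ 0.32810828  1.08996569 -0.29732076] 0.5897951476040973
[328.11333348 132.97443777] [325.92324292 164.26595578]
guide [0.52541791 0.16955816 0.128     ]
```

View pics/c5.png

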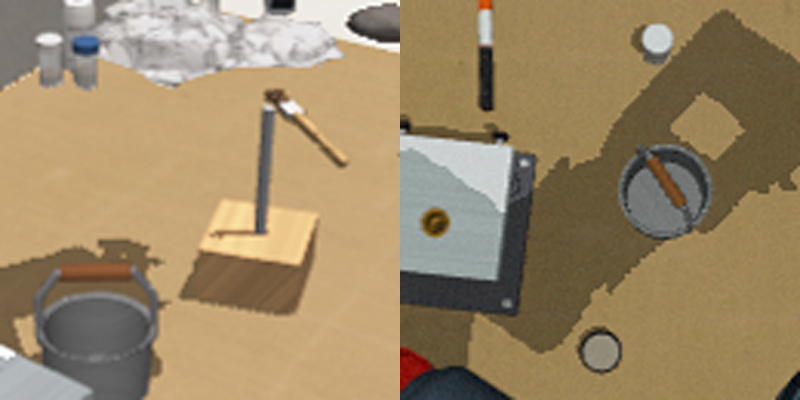

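The pot stands upright on the table and the gripper is above the rod. Next I descend round the rod and close.

>>> send_rows(motion=[{"gripper": 50, "travel": [1, 0, 10], "rotation": [0, 0, 0]}, {"gripper": 50, "travel": [0, 0, 18], "rotation": [0, 0, 0]}, {"gripper": 50, "travel": [0, 0, 18], "rotation": [0, 0, 0]}, {"gripper": 50, "travel": [0, 0, 18], "rotation": [0, 0, 0]}, {"gripper": 50, "travel": [0, 0, 18], "rotation": [0, 0, 0]}, {"gripper": 50, "travel": [0, 0, 18], "rotation": [0, 0, 0]}, {"gripper": 50, "travel": [0, 0, 14], "rotation": [0, 0, 0]}, {"gripper": 50, "travel": [0, 0, 7], "rotation": [0, 0, 0]}, {"gripper": 50, "travel": [0, 0, 0], "rotation": [0, 0, 0]}])

```text
t: 11.22
tcp_pos: [0.5376, -0.2055, 0.0841]
tool_rot: [0.954, 0.298, -0.001, -0.002]
force: [0.3, -0.6, -0.2]
finger_gap: 0.586
```

>>> send_rows(motion=[{"gripper": 2, "travel": [0, 0, 0], "rotation": [0, 0, 0]}, {"gripper": 2, "travel": [0, 0, 0], "rotation": [0, 0, 0]}, {"gripper": 2, "travel": [0, 0, 0], "rotation": [0, 0, 0]}, {"gripper": 2, "travel": [0, 0, 0], "rotation": [0, 0, 0]}, {"gripper": 2, "travel": [0, 0, 0], "rotation": [0, 0, 0]}, {"gripper": 2, "travel": [0, 0, 0], "rotation": [0, 0, 0]}], newtons=50)

```text
t: 11.72
tcp_pos: [0.539, -0.2074, 0.0871]
tool_rot: [0.955, 0.298, 0.0, 0.0]
force: [-0.2, 1.0, 4.5]
finger_gap: 0.103
```

>>> send_rows(motion=[{"gripper": 2, "travel": [0, 0, -5], "rotation": [0, 0, 0]}, {"gripper": 2, "travel": [0, 0, -10], "rotation": [0, 0, 0]}, {"gripper": 2, "travel": [0, 0, -15], "rotation": [0, 0, 0]}, {"gripper": 2, "travel": [0, 0, -18], "rotation": [0, 0, 0]}, {"gripper": 2, "travel": [0, 0, -20], "rotation": [0, 0, 0]}, {"gripper": 2, "travel": [0, 0, -22], "rotation": [0, 0, 0]}, {"gripper": 2, "travel": [0, 0, -22], "rotation": [0, 0, 0]}, {"gripper": 2, "travel": [0, 0, -20], "rotation": [0, 0, 0]}, {"gripper": 2, "travel": [0, 0, -12], "rotation": [0, 0, 0]}, {"gripper": 2, "travel": [0, 0, -6], "rotation": [0, 0, 0]}, {"gripper": 2, "travel": [0, 0, 0], "rotation": [0, 0, 0]}])

```text
t: 12.63
tcp_pos: [0.5395, -0.2083, 0.2383]
tool_rot: [0.955, 0.298, 0.001, 0.002]
force: [-0.6, -0.8, -1.0]
finger_gap: 0.096
```

>>> send_rows(motion=[{"gripper": 2, "travel": [8.2, -12.7, 0], "rotation": [0, 0, 0]}, {"gripper": 2, "travel": [16.4, -25.4, 0], "rotation": [0, 0, 0]}, {"gripper": 2, "travel": [20.4, -31.7, 0], "rotation": [0, 0, 0]}, {"gripper": 2, "travel": [20.4, -31.7, 0], "rotation": [0, 0, 0]}, {"gripper": 2, "travel": [20.4, -31.7, 0], "rotation": [0, 0, 0]}, {"gripper": 2, "travel": [20.4, -31.7, 0], "rotation": [0, 0, 0]}, {"gripper": 2, "travel": [20.4, -31.7, 0], "rotation": [0, 0, 0]}, {"gripper": 2, "travel": [20.4, -31.7, 0], "rotation": [0, 0, 0]}, {"gripper": 2, "travel": [20.4, -31.7, 0], "rotation": [0, 0, 0]}, {"gripper": 2, "travel": [16.4, -25.4, 0], "rotation": [0, 0, 0]}, {"gripper": 2, "travel": [12.2, -19, 0], "rotation": [0, 0, 0]}, {"gripper": 2, "travel": [8.2, -12.7, 0], "rotation": [0, 0, 0]}])

```text
t: 13.63
tcp_pos: [0.5241, 0.1727, 0.2347]
tool_rot: [0.954, 0.299, -0.002, -0.001]
force: [-0.0, -1.6, -0.9]
finger_gap: 0.103
```

>>> send_rows(motion=[{"gripper": 2, "travel": [0, 0, 0], "rotation": [0, 0, 0]}, {"gripper": 2, "travel": [0, 0, 0], "rotation": [0, 0, 0]}, {"gripper": 2, "travel": [0, 0, 0], "rotation": [0, 0, 0]}])

```text
t: 13.88
tcp_pos: [0.5256, 0.1691, 0.2353]
tool_rot: [0.955, 0.298, -0.001, 0.0]
force: [0.8, -1.1, -1.7]
finger_gap: 0.096
```

```bash
python3 - <<'E'
from h import *
s=manip.sense(); print(s['tcp_pos'],s['force'],s['finger_gap'],s['tool_rot'])
a=shot("side",6);b=shot("top",6)
f=lambda i,x,y,w:cv2.resize(i[y:y+w,x:x+w],(400,400),interpolation=cv2.INTER_CUBIC)
cv2.imwrite("pics/c6.png",np.hstack([f(a,180,180,80),f(b,170,150,100)])[:,:,::-1])
X=s['tcp_pos'].copy();tip=[X[0],X[1],X[2]-.082]
print("tip exp",tip,proj("side",tip),proj("top",tip)); print("guide side",proj("side",[.526,.169,.128]))
print("rod at z.2",proj("side",[X[0],X[1],.2]))
E
```

```text
[0.52557769 0.16907781 0.23529347] [ 0.75272956 -1.09479264 -1.67346428] 0.09585688600754626 [ 9.54616512e-01  2.97835423e-01 -1.17216510e-03  4.40417391e-05]
tip exp [np.float64(0.5255776887041066), np.float64(0.16907780909252773), np.float64(0.1532934719463897)] [228.81794638 251.64887345] [214.65940828 210.62206554]
guide side [229.6163597 263.3164797]
rod at z.2 [226.95147445 228.66706419]
```

View pics/c6.png

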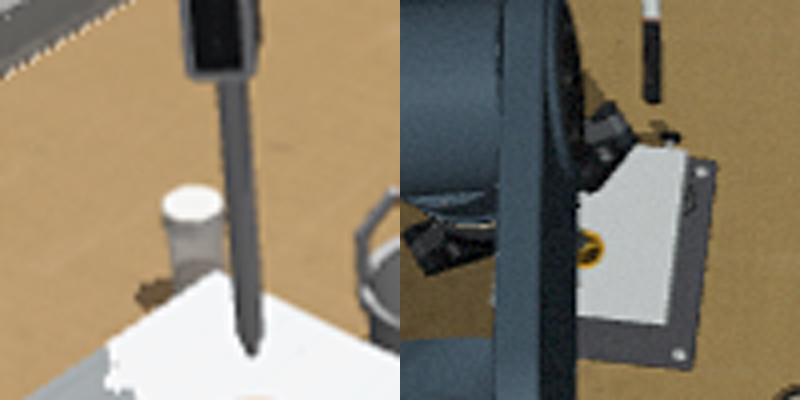

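The tip is at side pixel (230.0, 250.6) with the brass guide just below it, in line and with no visible lean. I'll measure the guide ellipse in the earlier unobstructed side frame.

```bash
python3 - <<'E'
from h import *
for k in(4,5):
  a=np.load(f"pics/side{k}.npy");h=cv2.cvtColor(a,cv2.COLOR_RGB2HSV)
  blobs((h[...,1]>70)&(h[...,0]<35),(218,252,244,274),5)
a=np.load("pics/side6.npy").astype(int)
for y in(200,210,220,230,240,246,249,250,251):
  row=a[y].sum(1); seg=row[215:245]; d=np.where(seg<330)[0]; print(y,(215+d.min(),215+d.max()) if len(d) else None)
f=lambda i,x,y,w:cv2.resize(i[y:y+w,x:x+w],(400,400),interpolation=cv2.INTER_CUBIC)
cv2.imwrite("pics/c7.png",np.hstack([f(np.load("pics/side5.npy"),190,230,80),f(np.load("pics/top5.npy"),195,190,44)])[:,:,::-1])
E
```

```text
32 [230.  263.5] [[223.0, 260.0], [237.0, 260.0], [237.0, 267.0], [223.0, 267.0]] 90.0
32 [230.  263.5] [[223.0, 260.0], [237.0, 260.0], [237.0, 267.0], [223.0, 267.0]] 90.0
200 (np.int64(223), np.int64(229))
210 (np.int64(224), np.int64(229))
220 (np.int64(225), np.int64(230))
230 (np.int64(226), np.int64(231))
240 (np.int64(227), np.int64(231))
246 (np.int64(228), np.int64(231))
249 (np.int64(229), np.int64(230))
250 (np.int64(229), np.int64(230))
251 None
```

View pics/c7.png

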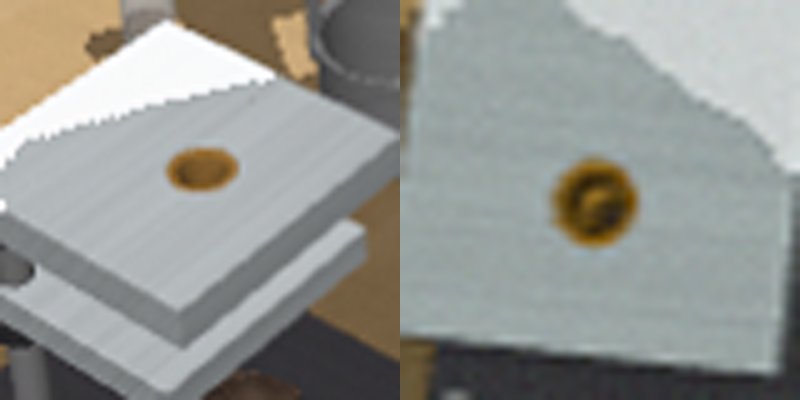

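>>> send_rows(motion=[{"gripper": 2, "travel": [0.7, 0, 4], "rotation": [0, 0, 0]}, {"gripper": 2, "travel": [0, 0, 6], "rotation": [0, 0, 0]}, {"gripper": 2, "travel": [0, 0, 5], "rotation": [0, 0, 0]}, {"gripper": 2, "travel": [0, 0, 3], "rotation": [0, 0, 0]}, {"gripper": 2, "travel": [0, 0, 0], "rotation": [0, 0, 0]}, {"gripper": 2, "travel": [0, 0, 0], "rotation": [0, 0, 0]}])

```text
t: 14.48
tcp_pos: [0.5269, 0.1696, 0.2178]
tool_rot: [0.955, 0.298, -0.0, -0.0]
force: [-0.9, 0.6, -1.6]
finger_gap: 0.103
```

```bash
python3 - <<'E'
from h import *
s=manip.sense(); print(s['tcp_pos'],s['force'],s['finger_gap'])
a=shot("side",8);b=shot("top",8)
f=lambda i,x,y,w:cv2.resize(i[y:y+w,x:x+w],(400,400),interpolation=cv2.INTER_CUBIC)
cv2.imwrite("pics/c8.png",np.hstack([f(a,205,230,50),f(b,195,190,44)])[:,:,::-1])
print(tri((230,263.5),(216,212)))
X=s['tcp_pos'];print(proj("side",[X[0],X[1],X[2]-.082]))
a=a.astype(int)
for y in range(236,268,3):
  d=np.where(a[y].sum(1)[215:245]<300)[0]; print(y,(215+d.min(),215+d.max()) if len(d) else None)
E
```

```text
[0.52691779 0.16961135 0.21779733] [-0.92342072  0.59672441 -1.6204863 ] 0.10328057968161627
(array([0.52516914, 0.16937617, 0.12827374]), np.float64(0.0005019845393661213))
[228.67062411 259.74136075]
236 (np.int64(226), np.int64(230))
239 (np.int64(226), np.int64(230))
242 (np.int64(227), np.int64(230))
245 (np.int64(227), np.int64(230))
248 (np.int64(227), np.int64(230))
251 (np.int64(227), np.int64(231))
254 (np.int64(227), np.int64(231))
257 (np.int64(229), np.int64(230))
260 None
263 (np.int64(224), np.int64(235))
266 (np.int64(226), np.int64(232))
```

View pics/c8.png

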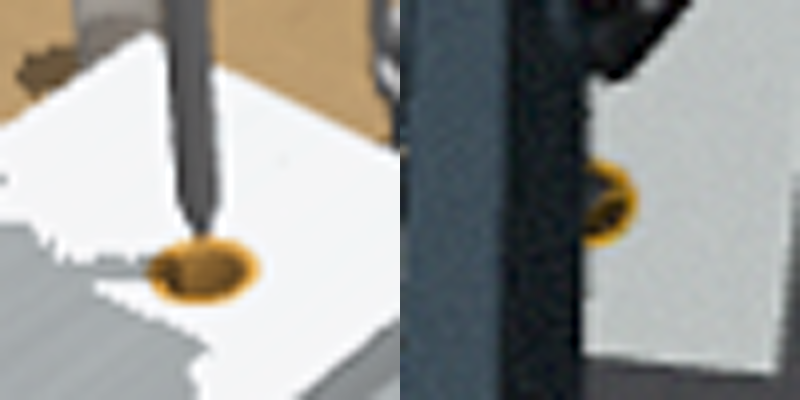

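The tip at (229.9, 259.3) sits directly above the guide centre (230, 263.5), and both coordinates fit a tip about 8 mm above the mouth. I'll descend gently and watch the force.

>>> send_rows(motion=[{"gripper": 2, "travel": [0, 0, 3], "rotation": [0, 0, 0]}, {"gripper": 2, "travel": [0, 0, 3], "rotation": [0, 0, 0]}, {"gripper": 2, "travel": [0, 0, 3], "rotation": [0, 0, 0]}, {"gripper": 2, "travel": [0, 0, 3], "rotation": [0, 0, 0]}, {"gripper": 2, "travel": [0, 0, 3], "rotation": [0, 0, 0]}, {"gripper": 2, "travel": [0, 0, 0], "rotation": [0, 0, 0]}, {"gripper": 2, "travel": [0, 0, 0], "rotation": [0, 0, 0]}])

```text
t: 15.17
tcp_pos: [0.5269, 0.1698, 0.2029]
tool_rot: [0.955, 0.298, -0.0, -0.0]
force: [0.7, -0.1, -1.3]
finger_gap: 0.1
```

>>> send_rows(motion=[{"gripper": 2, "travel": [0, 0, 3], "rotation": [0, 0, 0]}, {"gripper": 2, "travel": [0, 0, 3], "rotation": [0, 0, 0]}, {"gripper": 2, "travel": [0, 0, 3], "rotation": [0, 0, 0]}, {"gripper": 2, "travel": [0, 0, 3], "rotation": [0, 0, 0]}, {"gripper": 2, "travel": [0, 0, 3], "rotation": [0, 0, 0]}, {"gripper": 2, "travel": [0, 0, 0], "rotation": [0, 0, 0]}, {"gripper": 2, "travel": [0, 0, 0], "rotation": [0, 0, 0]}])

```text
t: 15.75
tcp_pos: [0.527, 0.1698, 0.1879]
tool_rot: [0.955, 0.298, -0.0, -0.0]
force: [-0.2, -0.3, -1.1]
finger_gap: 0.101
```

>>> send_rows(motion=[{"gripper": 2, "travel": [0, 0, 4], "rotation": [0, 0, 0]}, {"gripper": 2, "travel": [0, 0, 4], "rotation": [0, 0, 0]}, {"gripper": 2, "travel": [0, 0, 4], "rotation": [0, 0, 0]}, {"gripper": 2, "travel": [0, 0, 4], "rotation": [0, 0, 0]}, {"gripper": 2, "travel": [0, 0, 3], "rotation": [0, 0, 0]}, {"gripper": 2, "travel": [0, 0, 3], "rotation": [0, 0, 0]}, {"gripper": 2, "travel": [0, 0, 2], "rotation": [0, 0, 0]}, {"gripper": 2, "travel": [0, 0, 2], "rotation": [0, 0, 0]}, {"gripper": 2, "travel": [0, 0, 0], "rotation": [0, 0, 0]}, {"gripper": 2, "travel": [0, 0, 0], "rotation": [0, 0, 0]}])

```text
t: 16.58
tcp_pos: [0.5271, 0.1698, 0.1622]
tool_rot: [0.955, 0.298, -0.0, -0.0]
force: [-0.3, -0.2, -1.0]
finger_gap: 0.1
```

>>> send_rows(motion=[{"gripper": 2, "travel": [0, 0, 2], "rotation": [0, 0, 0]}, {"gripper": 2, "travel": [0, 0, 2], "rotation": [0, 0, 0]}, {"gripper": 2, "travel": [0, 0, 2], "rotation": [0, 0, 0]}, {"gripper": 2, "travel": [0, 0, 2], "rotation": [0, 0, 0]}, {"gripper": 2, "travel": [0, 0, 2], "rotation": [0, 0, 0]}, {"gripper": 2, "travel": [0, 0, 2], "rotation": [0, 0, 0]}, {"gripper": 2, "travel": [0, 0, 2], "rotation": [0, 0, 0]}, {"gripper": 2, "travel": [0, 0, 2], "rotation": [0, 0, 0]}, {"gripper": 2, "travel": [0, 0, 0], "rotation": [0, 0, 0]}])

```text
t: 17.33
tcp_pos: [0.5268, 0.1698, 0.1457]
tool_rot: [0.955, 0.298, -0.0, -0.0]
force: [0.0, 0.3, -0.7]
finger_gap: 0.103
```

>>> send_rows(motion=[{"gripper": 2, "travel": [0, 0, 3], "rotation": [0, 0, 0]}, {"gripper": 2, "travel": [0, 0, 3], "rotation": [0, 0, 0]}, {"gripper": 2, "travel": [0, 0, 3], "rotation": [0, 0, 0]}, {"gripper": 2, "travel": [0, 0, 3], "rotation": [0, 0, 0]}, {"gripper": 2, "travel": [0, 0, 3], "rotation": [0, 0, 0]}, {"gripper": 2, "travel": [0, 0, 3], "rotation": [0, 0, 0]}, {"gripper": 2, "travel": [0, 0, 3], "rotation": [0, 0, 0]}, {"gripper": 2, "travel": [0, 0, 2], "rotation": [0, 0, 0]}, {"gripper": 2, "travel": [0, 0, 0], "rotation": [0, 0, 0]}, {"gripper": 2, "travel": [0, 0, 0], "rotation": [0, 0, 0]}])

```text
t: 18.17
tcp_pos: [0.527, 0.1698, 0.123]
tool_rot: [0.955, 0.298, -0.0, -0.0]
force: [-0.2, -0.4, -0.9]
finger_gap: 0.099
```

```bash
python3 - <<'E'
from h import *
s=manip.sense(); print(s['tcp_pos'],s['force'],s['finger_gap'])
a=shot("side",9);b=shot("top",9)
f=lambda i,x,y,w:cv2.resize(i[y:y+w,x:x+w],(400,400),interpolation=cv2.INTER_CUBIC)
cv2.imwrite("pics/c9.png",np.hstack([f(a,170,210,150),f(a,205,275,50)])[:,:,::-1])
for z in(.065,.042,.019):print(z,proj("side",[.5255,.169,z]))
E
```

```text
[0.52703295 0.16979577 0.12303878] [-0.16989671 -0.35134601 -0.91028965] 0.09927691983451799
0.065 [232.12000445 290.88028425]
0.042 [232.90605535 300.28654703]
0.019 [233.67007829 309.3836036 ]
```

View pics/c9.png

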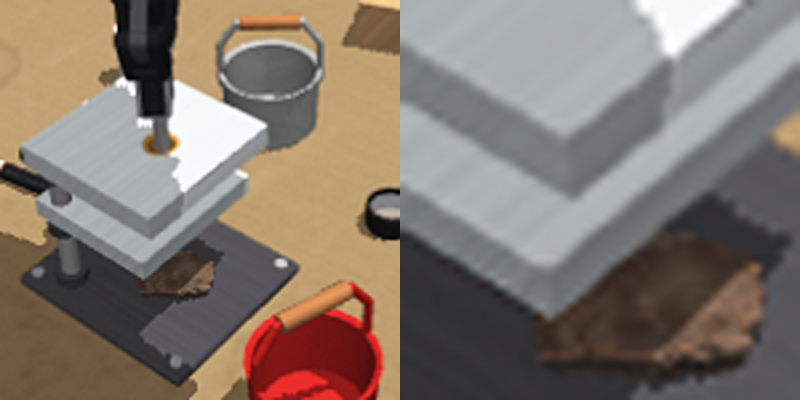

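The rod passes through both guides, the force is only its weight, and the finger tip at pixel (229, 255) puts the rod point at about z 0.04. The lower plate hides the point itself. I'm handing in.

```bash
python3 -c "
from station import manip
print(manip.sign_off()); s=manip.sense(); print(s['t'],s['tcp_pos'],s['force'],s['finger_gap'])"
```

```text
the job is handed in; nothing more can be done
None
the job is handed in; nothing more can be done
```

The job is handed in, at about 18 s of the 64 s allowed. The steel pot stands upright on the table beside the stand. The pointer rod is through both guides and still held in the gripper.

- **Pot:** my first grip closed on nothing. In the side view the fingertips sat about 26 mm higher than the reported TCP height, so I corrected for that and the second grip held. I set the pot down near (0.57, -0.02); the contact force read about 7 N, and later pictures show it upright.
- **Rod:** it went down through both guides freely, with no wrist force above about 2 N.
- **Point height, not seen:** I put the point at about z 42 mm, some 23 mm below the lower guide and 23 mm above the sherd. That comes from the TCP height and the fingertip position in the picture. The lower plate hides the point from the side camera and the arm largely blocks the top view.
- **Sherd, vial and loupe:** I saw no sign of contact. The sherd and loupe look undisturbed in the last picture. The vial is not in it and was last seen upright in its place before the rod went in. I did not measure any of the three again.

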